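# Oil the tomato and pass the pan handle-first

### The job

Oil the tomato and pass its little pan to the cook at the hob: press the oil pump's head right down and let it come back up while the pan stands under the spout, then take the pan by its short lug, bring it out from under the spout and turn it about a quarter turn in the air until its long handle points straight ahead to the hob for the cook to take. Carry the pan so level and smoothly that the loose tomato stays in its middle and never rolls over to the side; do not touch the tomato or knock anything else about. Finish still holding the pan by the lug, level and still, about 12 cm above the worktop in front of the hob.

Things in the scene. Friction and masses are not known exactly. Their poses are not given: they have to be found in the camera images.
- pan: Small round dark steel pan, rim 138 mm across, 35 mm high, 0.26 kg, flat foot; dished floor (5 mm thick in the middle, rising at 7, from 28 mm out 15 deg). Long flat handle on one side, short thick lug on the other. Origin: centre of the underside; x from lug to handle, z up. Starts on the worktop under the spout, handle to the robot's left within 26 deg: turn it clockwise seen from above.
- pan_lug (a point): Where to grip the short lug: 86 mm from the pan's axis, 26 mm above its underside. The lug is a solid bar 16 mm wide, 14 mm high (19 to 33 mm up), from the rim (69 mm) to 110 mm off the axis; its flat upright sides run along the pan's x. Grip across it from above, fingers closing along the pan's y, firmly (40 N or more: the weight hangs 90 mm out from the grip). Axes as the pan's.
- pan_handle_end (a point): Middle of the rounded end of the pan's long handle, 156 mm from the pan's centre along its x, 42 mm above its underside; the handle ends 10 mm farther out.
- pan_middle (a point): Point on the pan's axis, 31.5 mm above its underside: where the centre of the tomato is when it lies in the middle of the pan. Axes as the pan's.
- tomato_center (a point): Centre of the loose round tomato, 52 mm across, about 75 g, that lies in the pan and rolls freely; its top is 58 mm above the pan's underside. Touching the pan's wall it is about 33 mm off the middle. In slow smooth moves (mean speed 0.05 m/s, quarter turn in 4 s) it hardly stirs; quick ones (0.35 m/s) throw it to the side.
- pump (a joint): Travel of the oil pump's head, m: 0 is up, 0.012 fully pressed down; a spring pushes it back up (about 2 N at the top, 6 N at the bottom).
- pump_top (a point): Centre of the flat round top of the pump's head, 35 mm across, where to press straight down; 176 mm above the worktop when up. The head sits on the axis of the oil dispenser, a round white stoneware bottle 75 mm across that stands firmly fixed on the worktop. x points away from the spout.
- spout_tip (a point): Open lower end of the thin curved steel spout (9 mm thick) that sticks out 94 mm from the pump's axis over the pan and goes down with the head; 140 mm above the worktop when the head is up.
- hob_front (a point): Middle of the front edge of the built-in hob (the edge nearest the robot), 50 mm above the worktop, fixed at x = 0.70; the hob is 0.73 m wide. Its x axis points straight ahead across the hob to the cook, y to the left.
- oil_dispenser: Round white stoneware bottle, 75 mm across, with the steel press pump on top, fixed to the worktop. Origin: centre of the underside; its spout sticks out along -x.
- pepper_mill: Dark wooden pepper mill, 58 mm across, 150 mm high, to the left of the dispenser; leave alone. Origin: centre of the underside.
- salt_shaker: Glass salt shaker with a steel top, 44 mm across, 90 mm high, left of the pepper mill; leave alone. Origin: centre of the underside.
- spice_jar: Spice jar, 45 mm across, 106 mm high, left of the salt shaker; leave alone. Origin: centre of the underside.
- kitchen_timer: Round white kitchen timer, 64 mm across, 58 mm high, near the utensil crock; leave alone. Origin: centre of the underside.
- garlic: Bulb of garlic, 56 mm, at the left near the front of the worktop; leave alone. Origin: centre of the underside.

How it is judged:
By the outcome, as a careful person would: the job done as asked, in the order asked, and still so for the second after the job is handed in, while the arm keeps its last pose, push and grip.
It also fails if it takes over 56 s, if anything falls off the work surface, if the arm or the gripper's body presses on something with over 40 N, if the wrist force passes 120 N, or if a joint passes its speed limit or range.

### The arm

A 6-joint arm with a two-finger parallel gripper is mounted at the origin on a cart in front of the work surface, level with it; the furniture and walls round the work are solid. World frame = base frame: x ahead of the robot, y to its left, z up, the work surface at z = 0. Lengths are in m, angles in degrees, forces in N, time in s.
With the tool pointing down it reaches from about 0.4 to 0.825 m from the base axis. Payload 7 kg.
Tool frame: the origin (TCP) lies midway between the tips of the shut fingers; the grasp point (between the pads) lies r.grip_depth behind it (r.grip_depth is the distance from the TCP to the grasp point, in m); z points along the fingers, y is the line along which they close (so a half turn about z gives the same grasp; the last joint's range is limited). The gripper opens to 88 mm and grips with 3 to 60 N. Pads are 19 mm wide; open, the fingers measure 130 mm over their backs; the gripper's body (78 mm by 193 mm) begins 47 mm behind the grasp point.
Start: joints at [92.367, 20.546, 0.682, 0, -70.136, -16.507], TCP at [0.165, 0.655, 0.227] pointing down, gripper open.
Joint ranges: [-176.03, 176.03], [-82.01, 121.73], [-58.28, 71.71], [-173.87, 95.51], [-174.79, -0.11], [-173.66, 173.66]. Speed limits (degrees/s): [136.94, 136.94, 172.46, 180, 180, 180].

### API

Orientations are given as [roll, pitch, yaw] about the fixed x, y, z axes, in that order (R = Rz(yaw) Ry(pitch) Rx(roll)).
In Python, from plant import r, optics, workorder gives the robot as it stands (r), with the cameras (optics) and the job (workorder).
- The arm moves only by the tool drive_effector, called after "Call:" as name(argument=value, ...) on one line, values as JSON. Schema: {"type":"object","properties":{"plan":{"type":"array","items":{"type":"number"},"minItems":6,"maxItems":72},"aperture":{"type":"number"},"force":{"type":"number"},"only":{"type":"string"},"quiet":{"type":"boolean"},"lines":{"type":"string"}},"required":["plan"],"additionalProperties":false}. plan is one flat list of numbers that holds 1 to 12 rows one after another, with no inner brackets; each row has 6 numbers: dx, dy, dz in m, then a rotation vector rx, ry, rz in degrees; each row is the pose to reach, as a shift and turn from the pose commanded when the call began, along the tool's axes at that moment; what a row does not reach only later rows make up. A row lasts 1/12 s, in which the tool goes at most 0.0417 m and 7.16 degrees, less where a joint would pass 70% of its speed; a pose out of reach is approached as far as the arm can. aperture is the finger opening in m, set as the call begins (left out keeps the last). The fingers move at their own pace and stop on an object; force is the grip in N (left out, the last holds). Time passes only in rows, so rows that do not move let the fingers close. The tool returns the time, the measured TCP pose, the force, the opening and the grip force at its end. only (a regular expression) keeps the lines of the reply that match it, lines (a string "A,B") keeps lines A to B, and quiet returns only ok. Input that does not fit is refused with a message, and nothing moves.
- r.get_state(): the state, without advancing time (a new reading comes with each control period).
- optics.capture(name): name is "scene" or "top" or "wrist"; returns a dict with "frame" (420x560x3 uint8, red, green, blue), "z_map" (420x560 float32, m along the optical axis (not along the pixel's ray), 0 where there is no reading), "fx", "fy", "cx", "cy" (pixels), "cam_to_world" (4x4, takes a point from camera to world coordinates). Camera axes: x right, y down, z forward; pixel columns grow to the right and rows downward; lengths in m; the calibration is good to about 2 mm. A picture is of the moment at which its call begins.
- workorder.close_job(): hands the job in; it is judged then, once.
The state is a dict: "time_s": time; "joints": joint angles; "qd": joint speeds; "joint_torque": joint torques, N m; "tcp_pos": TCP position; "eef_rot": TCP orientation; "contact_force": force on the tool from outside, world axes, zero at the start; "moment": the same for the moment, N m; "gripper_width": finger opening in m; "gripper_force": force on a finger pad.
Only numpy, scipy, OpenCV 4.12 (cv2) and the standard library are available. Lean on these libraries where they do the work, as an engineer would, in place of code of your own. Each camera call takes 0.05 s, during which the arm holds its last target. There are 200 camera calls.

## Working session

There is one attempt and no reset: what is moved stays moved. The work goes in short steps, Python scripts to look and compute and a tool call to move; the robot and the scene stay as the last step left them, time stands still between calls to the robot, and variables do not carry over. Pictures are saved under pics/ and viewed, at most 10 in all, crops included, and the job is handed in when it is done.

```bash
ls; mkdir -p pics
```

Run:
```python
from plant import r, optics, workorder
import cv2,numpy as np
s=r.get_state();print(s,r.grip_depth)
for n in ["scene","top"]:
    c=optics.capture(n);cv2.imwrite(f"pics/{n}0.png",c["frame"][:,:,::-1]);np.savez(f"{n}0.npz",**c)
    print(n,c["fx"],c["cx"],c["cy"],np.round(c["cam_to_world"],3).tolist())
```

```text
pics
plant.py
{'time_s': 0.0, 'joints': array([ 9.23664094e+01,  2.05917522e+01,  6.32509841e-01, -2.12765055e-02,
       -7.01347095e+01, -1.65086150e+01]), 'qd': array([-0.09022757, -0.03117011, -0.11817542,  0.00395078,  0.01662262,
        0.04370909]), 'joint_torque': array([ 1.60283129e-03, -5.82723749e+01,  2.93043405e+01,  6.99700847e+00,
        7.07450919e-03, -1.53832971e-04]), 'tcp_pos': array([0.16480246, 0.6540593 , 0.22560586]), 'eef_rot': array([ 1.79904237e+02, -7.52351987e-03, -1.41494457e+01]), 'contact_force': array([-0.0946951 , -0.39259311, -0.0528823 ]), 'moment': array([-0.02571435,  0.04788081, -0.01963942]), 'gripper_force': 0.0, 'gripper_width': 0.08760207394026942} 0.0188
scene 423.82047930147814 276.3129282006479 209.26295775762318 [[0.875, -0.331, 0.354, 0.099], [-0.485, -0.583, 0.652, -0.686], [-0.009, -0.742, -0.67, 0.994], [0.0, 0.0, 0.0, 1.0]]
top 432.06582223830503 283.5576411517318 205.3235174074532 [[-0.001, -0.977, 0.212, 0.291], [-1.0, 0.002, 0.001, 0.138], [-0.001, -0.212, -0.977, 1.32], [0.0, 0.0, 0.0, 1.0]]
```

View pics/scene0.png

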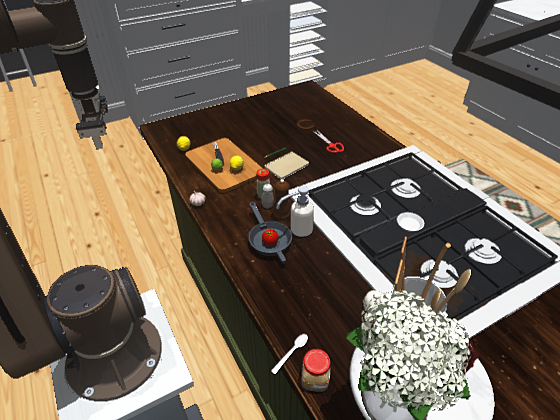

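View pics/top0.png

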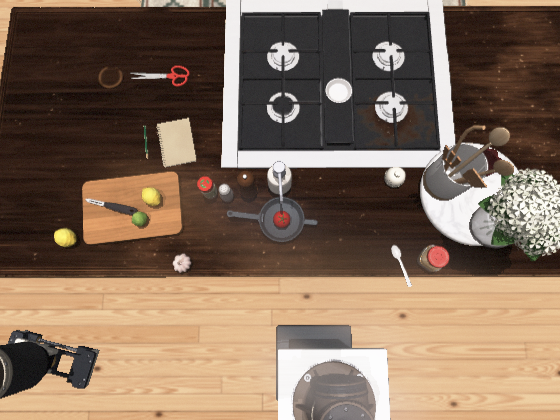

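The top view shows the pan at about (282,219), with its lug to the right at (312,222) and its handle to the left at (232,214). The pump head is at (279,168) and the tomato at (282,219). Next I measure them using depth.

Create h.py:
```python
import numpy as np,cv2
def cloud(c):
    v,u=np.mgrid[0:420,0:560];z=c["z_map"]
    P=np.stack([(u-c["cx"])/c["fx"]*z,(v-c["cy"])/c["fy"]*z,z],-1)
    T=c["cam_to_world"];return P@T[:3,:3].T+T[:3,3]
def plane(c,uv,h):
    T=c["cam_to_world"];uv=np.atleast_2d(uv).astype(float)
    d=np.c_[(uv[:,0]-c["cx"])/c["fx"],(uv[:,1]-c["cy"])/c["fy"],np.ones(len(uv))]@T[:3,:3].T
    return T[:3,3]+d*((h-T[2,3])/d[:,2])[:,None]
```

Run:
```python
import numpy as np,cv2
from h import *
for n in ["top","scene"]:
    c=dict(np.load(n+"0.npz"));P=cloud(c);f=c["frame"].astype(int)
    X,Y,Z=P[...,0],P[...,1],P[...,2]
    if n=="top":
        w=(X>.3)&(X<.65)&(Y>0)&(Y<.35)
        ctr=P[219,282];print("ctr",ctr,"top",P[168,279],P[166:172,279,2])
    red=(f[...,0]>120)&(f[...,1]<70)&(f[...,2]<70)&(np.hypot(X-ctr[0],Y-ctr[1])<.05)
    print(n,"tomato",P[red].mean(0),P[red].max(0),P[red].min(0),red.sum())
    m=(np.hypot(X-ctr[0],Y-ctr[1])<.22)&(Z>.155)&(Z<.2)
    print("head",m.sum(),np.median(P[m],0),P[m].min(0),P[m].max(0))
    m=(np.hypot(X-ctr[0],Y-ctr[1])<.2)&(Z>.015)&(Z<.055)&(X<ctr[0]+.07)&(X>ctr[0]-.12)&~red
    k=cv2.connectedComponentsWithStats(m.astype(np.uint8))
    lab=k[1];L=1+np.argmax(k[2][1:,4]);m=lab==L
    print("pan comp",k[2][L])
    # rim outline: circle fit
    Q=P[m];
    d=np.hypot(Q[:,0]-ctr[0],Q[:,1]-ctr[1])
    rim=Q[(Q[:,2]>.028)&(d>.055)&(d<.08)]
    A=np.c_[2*rim[:,:2],np.ones(len(rim))];s=np.linalg.lstsq(A,(rim[:,:2]**2).sum(1),rcond=None)[0]
    cc=s[:2];print("circle",cc,np.sqrt(s[2]+cc@cc),len(rim))
    d=np.hypot(*(Q[:,:2]-cc).T)
    for nm,sg in (("handle",1),("lug",-1)):
        e=Q[(d>.078)&((Q[:,1]-cc[1])*sg>0)]
        if len(e): v=(e.mean(0)[:2]-cc)*sg;print(nm,len(e),e.mean(0),"yaw",np.degrees(np.arctan2(v[1],v[0])),"max d",d[(d>.078)&((Q[:,1]-cc[1])*sg>0)].max(),"z",np.percentile(e[:,2],[5,50,95]))
```

```text
ctr [0.52267698 0.14358464 0.05843231] top [0.64426782 0.15126721 0.17553981] [0.17762949 0.17710023 0.17553981 0.17595746 0.17513513 0.1741029 ]
top tomato [0.52507574 0.1462784  0.04941742] [0.55124685 0.16775184 0.05983829] [0.50405726 0.12254354 0.03564791] 155
head 221 [0.63628374 0.14859265 0.17342059] [0.55253485 0.13744097 0.15555279] [0.66605174 0.16798474 0.18089605]
pan comp [227 198  91  44 934]
circle [0.52691457 0.14528305] 0.06605916028992462 382
handle 166 [0.53927977 0.2667171  0.0392212 ] yaw 84.18581345209961 max d 0.1648858759046137 z [0.03110186 0.03940903 0.04607581]
lug 52 [0.51703886 0.05263632 0.03169384] yaw 83.91550831972387 max d 0.10829612729008976 z [0.02401314 0.0323454  0.0365514 ]
scene tomato [0.52304002 0.13879414 0.04831371] [0.55110587 0.16588398 0.05857516] [0.50334521 0.12241836 0.03728135] 115
head 162 [0.63331135 0.14804226 0.17317121] [0.55524477 0.13375982 0.15541258] [0.66401344 0.16822888 0.1792766 ]
pan comp [249 202  43  62 714]
circle [0.52650488 0.14487485] 0.06591756397181371 276
handle 114 [0.53865951 0.2663608  0.03920387] yaw 84.28658814780785 max d 0.16943178210586488 z [0.03143824 0.03959715 0.04638651]
lug 54 [0.5161402  0.0513192  0.03084633] yaw 83.67819381837803 max d 0.10719579441628675 z [0.02197756 0.03228293 0.03622743]
```

Run:
```python
import cv2
a=cv2.imread("pics/top0.png")[140:260,180:340];b=cv2.imread("pics/scene0.png")[170:290,220:380]
cv2.imwrite("pics/crop0.png",cv2.resize(cv2.hconcat([a,b]),None,fx=2.5,fy=2.5,interpolation=cv2.INTER_CUBIC))
```

```text
(no output)
```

View pics/crop0.png

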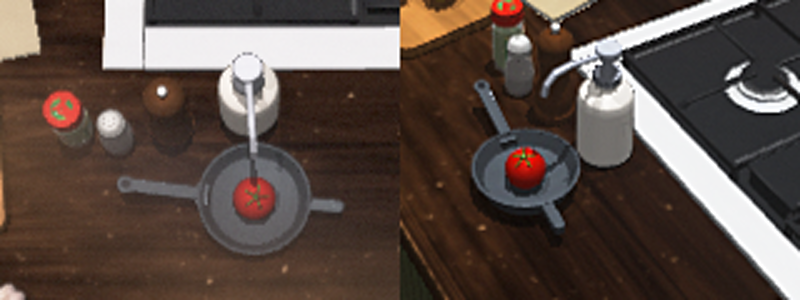

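The crop confirms the layout: pump head at crop (247,68), spout running toward the robot over the pan, lug on the right at (325,205). Next I refine the pump axis and check the clearances.

Run:
```python
import numpy as np,cv2
from h import *
from scipy.optimize import least_squares
for n in ["top","scene"]:
    c=dict(np.load(n+"0.npz"));P=cloud(c);X,Y,Z=P[...,0],P[...,1],P[...,2]
    m=(Z>.168)&(Z<.184)&(abs(X-.645)<.04)&(abs(Y-.15)<.04)
    print(n,"n",m.sum(),P[m].mean(0))
    w=P[m]
    for lo in np.arange(.57,.68,.01):
        q=w[(w[:,0]>=lo)&(w[:,0]<lo+.01)]
        if len(q):print(round(lo,2),len(q),q[:,1].min().round(4),q[:,1].max().round(4),q[:,2].mean().round(4))
    m=(Z>.03)&(Z<.12)&(np.hypot(X-.645,Y-.149)<.06)&(X>.58)
    Q=P[m];Q=Q[Q[:,0]>.6]
    s=least_squares(lambda p:np.hypot(Q[:,0]-p[0],Q[:,1]-p[1])-.0375,[.645,.149],loss="soft_l1",f_scale=.002)
    print("bottle",len(Q),s.x,np.abs(s.fun).mean())
    m=(Z>.135)&(Z<.16)&(abs(X-.56)<.025)&(abs(Y-.147)<.03);print("spout tip",P[m].mean(0) if m.any() else None)
    if n=="top":
        for nm,b in (("timer",(385,165,406,188)),("jar",(420,243,450,272)),("bowl",(420,150,520,250)),("hob",(225,158,450,166)),("mill",(236,170,256,195))):
            R=P[b[1]:b[3],b[0]:b[2]].reshape(-1,3);R=R[R[:,2]>.02];print(nm,np.percentile(R,1,axis=0).round(3),np.percentile(R,99,axis=0).round(3))
```

```text
top n 155 [0.64208854 0.15228212 0.17406821]
0.6 5 0.1458 0.154 0.1724
0.61 13 0.1458 0.1541 0.1711
0.62 9 0.1485 0.1541 0.1708
0.63 34 0.1375 0.1679 0.1735
0.64 43 0.1375 0.1679 0.1753
0.65 39 0.1374 0.168 0.1751
0.66 12 0.143 0.1624 0.1744
bottle 374 [0.65271979 0.15247877] 0.005944392646118782
spout tip [0.55388338 0.14564716 0.15205025]
timer [ 0.376 -0.232  0.02 ] [0.688 0.059 1.006]
jar [ 0.371 -0.329  0.024] [ 0.442 -0.264  0.09 ]
bowl [ 0.422 -0.524  0.038] [ 0.716 -0.27   0.37 ]
hob [ 0.291 -0.349  0.02 ] [0.718 0.168 1.32 ]
mill [0.512 0.2   0.033] [0.65  0.273 0.491]
scene n 97 [0.63977187 0.1505633  0.17391407]
0.6 5 0.1476 0.1509 0.1718
0.61 8 0.1452 0.1528 0.1719
0.62 8 0.1476 0.155 0.1709
0.63 21 0.1399 0.1644 0.1734
0.64 29 0.1379 0.1682 0.175
0.65 22 0.1338 0.1646 0.175
0.66 4 0.1504 0.1619 0.1751
bottle 572 [0.65007238 0.15676186] 0.004121648021993502
spout tip [0.5557058  0.14517391 0.15225989]
```

Call:
drive_effector(plan=[0.015, 0.01, 0, 0, 0, 0, 0.04, 0.025, 0, 0, 0, 0, 0.07, 0.044, 0, 0, 0, 0, 0.1, 0.063, 0, 0, 0, 0, 0.13, 0.082, 0, 0, 0, 0, 0.16, 0.1, 0, 0, 0, 0, 0.19, 0.119, 0, 0, 0, 0, 0.22, 0.138, 0, 0, 0, 0, 0.25, 0.157, 0, 0, 0, 0, 0.28, 0.175, 0, 0, 0, 0, 0.31, 0.194, 0, 0, 0, 0, 0.34, 0.213, 0, 0, 0, 0], aperture=0, force=20)

```text
time_s: 1.1
tcp_pos: [0.4434, 0.3628, 0.2265]
eef_rot: [180.0, 0.0, -14.1]
contact_force: [0.0, 1.7, 0.8]
gripper_width: 0.0132
gripper_force: 0.0
```

Call:
drive_effector(plan=[0.03, 0.019, 0, 0, 0, 0, 0.06, 0.038, 0, 0, 0, 0, 0.09, 0.057, 0, 0, 0, 0, 0.12, 0.075, 0, 0, 0, 0, 0.15, 0.094, 0, 0, 0, 0, 0.18, 0.113, 0.005, 0, 0, 0, 0.205, 0.129, 0.01, 0, 0, 0, 0.225, 0.141, 0.015, 0, 0, 0, 0.24, 0.15, 0.02, 0, 0, 0, 0.248, 0.155, 0.025, 0, 0, 0, 0.251, 0.157, 0.027, 0, 0, 0, 0.251, 0.157, 0.027, 0, 0, 0])

```text
time_s: 2.1
tcp_pos: [0.6472, 0.1506, 0.1985]
eef_rot: [179.9, 0.1, -14.2]
contact_force: [-0.6, 0.0, -0.1]
gripper_width: 0.0001
gripper_force: 0.0
```

Run:
```python
from plant import r, optics, workorder
s=r.get_state();print(s["tcp_pos"],s["eef_rot"],s["contact_force"])
```

```text
[0.64719407 0.15060558 0.19848215] [ 1.79938549e+02  8.43304762e-02 -1.42027454e+01] [-0.6494517   0.01117628 -0.14528661]
```

Call:
drive_effector(plan=[0, 0.001, 0.008, 0, 0, 0, 0, 0.001, 0.015, 0, 0, 0, 0, 0.001, 0.02, 0, 0, 0, 0, 0.001, 0.024, 0, 0, 0, 0, 0.001, 0.027, 0, 0, 0, 0, 0.001, 0.029, 0, 0, 0, 0, 0.001, 0.031, 0, 0, 0, 0, 0.001, 0.033, 0, 0, 0, 0, 0.001, 0.034, 0, 0, 0, 0, 0.001, 0.034, 0, 0, 0])

```text
time_s: 2.93
tcp_pos: [0.6474, 0.1507, 0.1657]
eef_rot: [-180.0, -0.0, -14.1]
contact_force: [-4.1, 0.6, 4.9]
gripper_width: 0.0004
gripper_force: 2.4
```

Call:
drive_effector(plan=[0, 0, 0.001, 0, 0, 0, 0, 0, 0.002, 0, 0, 0, 0, 0, 0.003, 0, 0, 0, 0, 0, 0.003, 0, 0, 0])

```text
time_s: 3.27
tcp_pos: [0.6476, 0.1506, 0.164]
eef_rot: [-180.0, -0.1, -14.1]
contact_force: [-5.2, 2.7, 9.7]
gripper_width: 0.0004
gripper_force: 5.0
```

Call:
drive_effector(plan=[0, 0, 0.001, 0, 0, 0, 0, 0, 0.0015, 0, 0, 0, 0, 0, 0.0015, 0, 0, 0, 0, 0, 0.0015, 0, 0, 0])

```text
time_s: 3.6
tcp_pos: [0.6476, 0.1506, 0.1638]
eef_rot: [-179.9, -0.1, -14.1]
contact_force: [-9.3, 2.7, 17.4]
gripper_width: 0.0006
gripper_force: 8.8
```

Call:
drive_effector(plan=[0, 0, -0.003, 0, 0, 0, 0, 0, -0.008, 0, 0, 0, 0, 0, -0.014, 0, 0, 0, 0, 0, -0.02, 0, 0, 0, 0, 0, -0.035, 0, 0, 0, 0, 0, -0.055, 0, 0, 0, -0.005, 0.006, -0.065, 0, 0, 6, -0.02, 0.024, -0.07, 0, 0, 13, -0.035, 0.042, -0.07, 0, 0, 20, -0.055, 0.065, -0.07, 0, 0, 27, -0.075, 0.089, -0.07, 0, 0, 34, -0.09, 0.107, -0.07, 0, 0, 41])

```text
time_s: 4.6
tcp_pos: [0.5322, 0.0671, 0.2309]
eef_rot: [180.0, -0.0, -55.5]
contact_force: [-1.4, -0.3, -0.7]
gripper_width: 0.0003
gripper_force: 0.0
```

Call:
drive_effector(plan=[0, 0, 0, 0, 0, 7, 0, 0, 0, 0, 0, 14, 0, 0, 0, 0, 0, 21, 0, 0, 0, 0, 0, 28, 0, 0, 0, 0, 0, 34, 0, 0, 0, 0, 0, 39, 0, 0, 0, 0, 0, 41, 0, 0, 0, 0, 0, 41], aperture=0.07, force=20)

```text
time_s: 5.27
tcp_pos: [0.5341, 0.0683, 0.231]
eef_rot: [180.0, -0.0, -96.3]
contact_force: [-0.7, 0.3, -0.1]
gripper_width: 0.0482
gripper_force: 0.0
```

Run:
```python
from plant import r, optics, workorder
import cv2,numpy as np
from h import *
s=r.get_state();print(s["tcp_pos"],s["eef_rot"],s["contact_force"])
im=[]
for n in ["wrist","top"]:
    c=optics.capture(n);np.savez(n+"1.npz",**c);im.append(c["frame"][:,:,::-1])
cv2.imwrite("pics/w1.png",cv2.resize(cv2.hconcat(im),(800,300)))
```

```text
[0.53407608 0.06826316 0.23103344] [ 1.79996772e+02 -2.16666451e-02 -9.62557978e+01] [-0.71097213  0.31356207 -0.1258804 ]
```

View pics/w1.png

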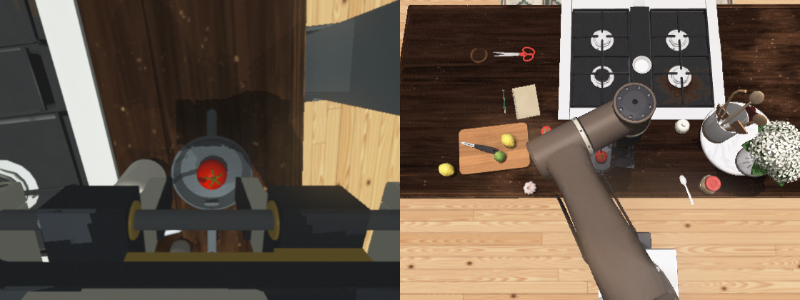

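The wrist view shows the pan at about (213,172) of the half image, its handle pointing up, the lug at about (213,215) between the fingers, and the tomato centred. Next I measure the pan's pose from this view.

Run:
```python
import numpy as np
from h import *
c=dict(np.load("wrist1.npz"));P=cloud(c);X,Y,Z=P[...,0],P[...,1],P[...,2];f=c["frame"].astype(int)
ctr=np.array([.527,.145])
D=np.hypot(X-ctr[0],Y-ctr[1])
rim=P[(Z>.03)&(Z<.037)&(D>.058)&(D<.076)]
A=np.c_[2*rim[:,:2],np.ones(len(rim))];s=np.linalg.lstsq(A,(rim[:,:2]**2).sum(1),rcond=None)[0];cc=s[:2]
print("rim",cc,np.sqrt(s[2]+cc@cc),len(rim))
D=np.hypot(X-cc[0],Y-cc[1])
for nm,sg in (("handle",1),("lug",-1)):
    e=P[(Z>.02)&(Z<.055)&(D>.076)&(D<.168)&(abs(X-cc[0])<.05)&((Y-cc[1])*sg>.05)]
    if sg<0:e=e[(np.hypot(*(e[:,:2]-cc).T)<.115)&(e[:,2]<.038)]
    if len(e):
        v=(e.mean(0)[:2]-cc)*sg;p=np.polyfit(e[:,1],e[:,0],1)
        print(nm,len(e),e.mean(0),"yaw",np.degrees(np.arctan2(v[1],v[0])),"axis yaw",90-np.degrees(np.arctan(p[0])),e.min(0),e.max(0))
red=(f[...,0]>120)&(f[...,1]<70)&(f[...,2]<70)&(D<.05);print("tom",P[red].mean(0),P[red].max(0),P[red].min(0))
m=(Z>.165)&(Z<.185)&(np.hypot(X-.648,Y-.152)<.03);print("head",m.sum(),np.percentile(P[m],[50,95],axis=0) if m.any() else 0)
```

```text
rim [0.52934201 0.14510822] 0.06564783152603838 1756
handle 410 [0.54212397 0.27692241 0.0404836 ] yaw 84.46137487487765 axis yaw 84.90475991349881 [0.53215425 0.25383028 0.0342904 ] [0.55503726 0.29956254 0.04515102]
lug 391 [0.52028289 0.05370031 0.03248602] yaw 84.3400990353865 axis yaw 85.52955727750034 [0.51187438 0.03746742 0.02251609] [0.52913284 0.07018657 0.03567521]
tom [0.52914482 0.14038986 0.04959529] [0.55259251 0.16530491 0.05758593] [0.50665163 0.12208348 0.03737324]
head 0 0
```

Call:
drive_effector(plan=[0.006, 0.007, 0.01, 0, 0, 0, 0.0124, 0.0138, 0.03, 0, 0, -0.6, 0.0124, 0.0138, 0.055, 0, 0, -0.6, 0.0124, 0.0138, 0.08, 0, 0, -0.6, 0.0124, 0.0138, 0.105, 0, 0, -0.6, 0.0124, 0.0138, 0.13, 0, 0, -0.6, 0.0124, 0.0138, 0.15, 0, 0, -0.6, 0.0124, 0.0138, 0.165, 0, 0, -0.6, 0.0124, 0.0138, 0.175, 0, 0, -0.6, 0.0124, 0.0138, 0.178, 0, 0, -0.6, 0.0124, 0.0138, 0.178, 0, 0, -0.6], aperture=0.06)

```text
time_s: 6.28
tcp_pos: [0.5188, 0.0576, 0.0526]
eef_rot: [179.9, -0.0, -95.5]
contact_force: [-0.8, -1.2, 0.6]
gripper_width: 0.0599
gripper_force: 0.0
```

Run:
```python
from plant import r, optics, workorder
import cv2,numpy as np
s=r.get_state();print(s["tcp_pos"],s["eef_rot"],s["contact_force"],s["gripper_width"])
im=[]
for n in ["wrist","scene"]:
    c=optics.capture(n);np.savez(n+"2.npz",**c);im.append(c["frame"][:,:,::-1])
im[1]=cv2.resize(im[1][140:320,190:430],(560,420))
cv2.imwrite("pics/w2.png",cv2.resize(cv2.hconcat(im),(800,300)))
```

```text
[0.51876443 0.05758011 0.05260465] [ 1.79943635e+02 -4.48356347e-02 -9.55050653e+01] [-0.81759586 -1.22784568  0.59229423] 0.05989033028317346
```

View pics/w2.png

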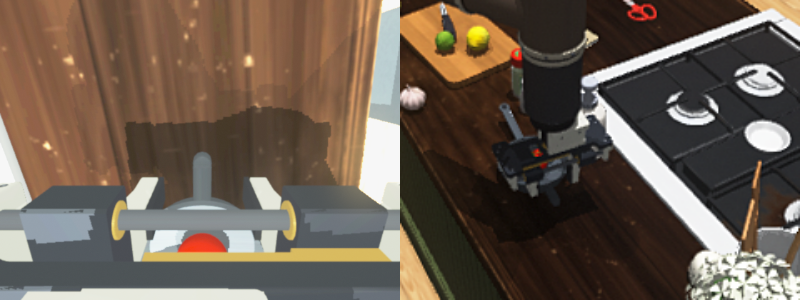

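The fingers straddle the lug, and in the scene half the lug end is visible at about (555,192). The pump, pan and tomato are undisturbed. I'll finish the descent and close.

Call:
drive_effector(plan=[0, 0, 0.006, 0, 0, 0, 0, 0, 0.014, 0, 0, 0, 0, 0, 0.022, 0, 0, 0, 0, 0, 0.03, 0, 0, 0, 0, 0, 0.037, 0, 0, 0, 0, 0, 0.042, 0, 0, 0, 0, 0, 0.0445, 0, 0, 0, 0, 0, 0.0445, 0, 0, 0], aperture=0.045)

```text
time_s: 7.05
tcp_pos: [0.5185, 0.0575, 0.0077]
eef_rot: [179.9, -0.0, -95.5]
contact_force: [0.3, 0.2, 0.3]
gripper_width: 0.045
gripper_force: 0.0
```

Call:
drive_effector(plan=[0, 0, 0, 0, 0, 0, 0, 0, 0, 0, 0, 0, 0, 0, 0, 0, 0, 0, 0, 0, 0, 0, 0, 0, 0, 0, 0, 0, 0, 0, 0, 0, 0, 0, 0, 0], aperture=0.022, force=10)

```text
time_s: 7.55
tcp_pos: [0.519, 0.0578, 0.0088]
eef_rot: [-180.0, 0.0, -95.5]
contact_force: [-0.5, 0.2, -0.1]
gripper_width: 0.0223
gripper_force: 0.0
```

Call:
drive_effector(plan=[0, 0, 0, 0, 0, 0, 0, 0, 0, 0, 0, 0, 0, 0, 0, 0, 0, 0], aperture=0.019, force=5)

```text
time_s: 7.8
tcp_pos: [0.5189, 0.0578, 0.0086]
eef_rot: [-180.0, 0.0, -95.5]
contact_force: [-0.1, -0.0, -0.4]
gripper_width: 0.0194
gripper_force: 0.0
```

Call:
drive_effector(plan=[0, 0, 0, 0, 0, 0, 0, 0, 0, 0, 0, 0, 0, 0, 0, 0, 0, 0], aperture=0.017, force=5)

```text
time_s: 8.05
tcp_pos: [0.5191, 0.0578, 0.0086]
eef_rot: [-180.0, 0.0, -95.5]
contact_force: [0.6, -0.4, -0.4]
gripper_width: 0.0174
gripper_force: 0.4
```

Call:
drive_effector(plan=[0, 0, 0, 0, 0, 0, 0, 0, 0, 0, 0, 0, 0, 0, 0, 0, 0, 0, 0, 0, 0, 0, 0, 0], aperture=0.012, force=15)

```text
time_s: 8.38
tcp_pos: [0.519, 0.0578, 0.0086]
eef_rot: [-180.0, 0.0, -95.5]
contact_force: [0.9, 0.5, -0.8]
gripper_width: 0.0162
gripper_force: 15.0
```

Call:
drive_effector(plan=[0, 0, 0, 0, 0, 0, 0, 0, 0, 0, 0, 0, 0, 0, 0, 0, 0, 0, 0, 0, 0, 0, 0, 0, 0, 0, 0, 0, 0, 0, 0, 0, 0, 0, 0, 0], aperture=0.0, force=58)

```text
time_s: 8.88
tcp_pos: [0.519, 0.0578, 0.0086]
eef_rot: [-180.0, 0.0, -95.5]
contact_force: [0.9, -0.5, -0.6]
gripper_width: 0.0157
gripper_force: 58.0
```

Call:
drive_effector(plan=[0, 0, -0.0005, 0, 0, 0, 0, 0, -0.0015, 0, 0, 0, 0, 0, -0.0035, 0, 0, 0, 0, 0, -0.006, 0, 0, 0, 0, 0, -0.009, 0, 0, 0, 0, 0, -0.012, 0, 0, 0, 0, 0, -0.015, 0, 0, 0, 0, 0, -0.018, 0, 0, 0, 0, 0, -0.0205, 0, 0, 0, 0, 0, -0.0225, 0, 0, 0, 0, 0, -0.0235, 0, 0, 0, 0, 0, -0.024, 0, 0, 0])

```text
time_s: 9.88
tcp_pos: [0.519, 0.0578, 0.0328]
eef_rot: [-180.0, 0.0, -95.5]
contact_force: [-0.0, 0.9, -2.9]
gripper_width: 0.0151
gripper_force: 58.0
```

Run:
```python
from plant import r, optics, workorder
import numpy as np
from h import *
s=r.get_state();print(s["tcp_pos"],s["eef_rot"],s["contact_force"],s["moment"])
for n in ["wrist","scene"]:
    c=optics.capture(n);P=cloud(c);X,Y,Z=P[...,0],P[...,1],P[...,2];f=c["frame"].astype(int)
    D=np.hypot(X-.528,Y-.145)
    red=(f[...,0]>110)&(f[...,1]<70)&(f[...,2]<70)&(D<.06)
    print(n,"tom",red.sum(),P[red].mean(0),P[red].min(0),P[red].max(0))
    rim=P[(Z>.045)&(Z<.08)&(D>.06)&(D<.074)&~red]
    if len(rim)>20:
        print("rim",len(rim),np.linalg.lstsq(np.c_[rim[:,0]-.528,rim[:,1]-.145,np.ones(len(rim))],rim[:,2],rcond=None)[0])
    e=P[(Z>.03)&(Z<.09)&(D>.08)&(D<.17)&(abs(X-.54)<.03)&(Y>.22)]
    if len(e)>10:print("handle",len(e),e.mean(0),np.polyfit(e[:,1],e[:,2],1),e.max(0))
```

```text
[0.51897423 0.05781689 0.03278236] [-1.79985813e+02  9.44952351e-03 -9.55374848e+01] [-0.03153573  0.8927144  -2.94130616] [-0.14188287 -0.01913928 -0.00280366]<stdin>:9: RuntimeWarning: Mean of empty slice.
  ret = um.true_divide(
Traceback (most recent call last):
ValueError: zero-size array to reduction operation minimum which has no identity
```

Create look.py:
```python
from plant import r, optics, workorder
import numpy as np,cv2,sys
from h import *
s=r.get_state();print(s["time_s"],s["tcp_pos"],s["eef_rot"],s["contact_force"],s["gripper_width"])
psi=np.radians(s["eef_rot"][2]);u=-np.array([-np.cos(psi),-np.sin(psi)])*-1  # pan x = -tool x
g=s["tcp_pos"][:2];cc=g+.0875*u;z0=s["tcp_pos"][2]-.0085;im=[]
v=np.array([-u[1],u[0]])
for n in sys.argv[2:]:
    c=optics.capture(n);im.append(c["frame"][:,:,::-1]);P=cloud(c);f=c["frame"].astype(int)
    q=P[...,:2]-cc;a=q@u;b=q@v;h=P[...,2]-z0;D=np.hypot(a,b)
    red=(f[...,0]>90)&(f[...,0]>3*f[...,1])&(f[...,0]>3*f[...,2])&(D<.07)&(h>0)
    L=np.stack([a,b,h],-1)
    if red.sum()>5:
        T=L[red];k=np.linalg.lstsq(np.c_[2*T,np.ones(len(T))],(T**2).sum(1),rcond=None)[0]
        print(n,"tomato in pan frame",red.sum(),"fit",k[:3].round(4),"R",np.sqrt(k[3]+k[:3]@k[:3]).round(4))
    m=(h>.02)&(h<.05)&(D>.058)&(D<.075)&~red
    if m.sum()>20:
        T=L[m];print(n,"rim",m.sum(),np.linalg.lstsq(np.c_[T[:,:2],np.ones(len(T))],T[:,2],rcond=None)[0].round(3))
    m=(h>0)&(h<.07)&(a>.09)&(a<.18)&(abs(b)<.03)
    if m.sum()>10:
        T=L[m];print(n,"handle",m.sum(),T.mean(0).round(4),"slope",np.polyfit(T[:,0],T[:,2],1).round(3),"max",T.max(0).round(4))
if im:cv2.imwrite("pics/"+sys.argv[1],cv2.resize(cv2.hconcat(im),None,fx=800/560/len(im),fy=800/560/len(im)))
```

```bash
python3 look.py a.png wrist scene
```

```text
9.9333 [0.51895427 0.0577862  0.03272561] [-1.79991413e+02  4.97252985e-03 -9.55387296e+01] [-0.05345964 -0.40560736 -3.07870071] 0.01546044750112206
wrist rim 503 [ 0.305 -0.008  0.053]
scene tomato in pan frame 26 fit [0.0233 0.0121 0.1082] R 0.0637
scene rim 130 [-0.02   0.035  0.029]
scene handle 97 [0.129  0.0013 0.0368] slope [0.115 0.022] max [0.1661 0.0106 0.0441]
```

View pics/a.png

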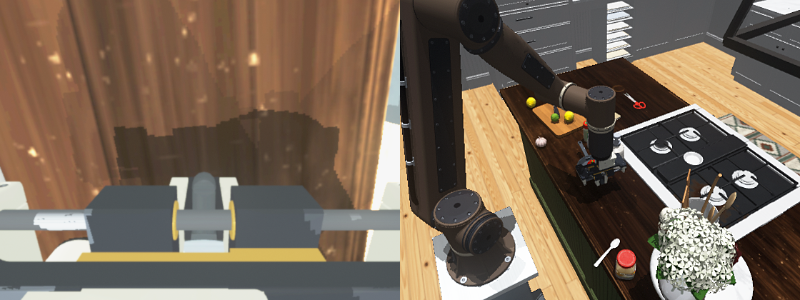

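The scene shows the pan held level just above the worktop at about (600,165), still under the spout. I'll compare the handle slope with the starting picture to check for droop.

Run:
```python
import numpy as np
from h import *
c=dict(np.load("scene0.npz"));P=cloud(c)
t=np.radians(84.4);u=np.array([np.cos(t),np.sin(t)]);v=np.array([-u[1],u[0]])
q=P[...,:2]-[.5275,.145];a=q@u;b=q@v;h=P[...,2]
m=(h>0.02)&(h<.07)&(a>.09)&(a<.18)&(abs(b)<.03);L=np.stack([a,b,h],-1)[m]
print(m.sum(),L.mean(0),np.polyfit(L[:,0],L[:,2],1),L.max(0))
```

```text
96 [0.12897673 0.00085521 0.04040916] [0.12885331 0.02379008] [0.16920927 0.01061373 0.05009094]
```

Run:
```python
import numpy as np
k=np.arange(0,37)/36;s=10*k**3-15*k**4+6*k**5
for c in range(3):
    for i in range(1,13):
        d=s[12*c+i]-s[12*c];print(*np.round([.148*d,.0238*d,-.015*d],4),np.round(-.9*d,2),end=" | ")
    print()
```

```text
0.0 0.0 -0.0 -0.0 | 0.0002 0.0 -0.0 -0.0 | 0.0008 0.0001 -0.0001 -0.0 | 0.0017 0.0003 -0.0002 -0.01 | 0.0032 0.0005 -0.0003 -0.02 | 0.0053 0.0008 -0.0005 -0.03 | 0.008 0.0013 -0.0008 -0.05 | 0.0113 0.0018 -0.0011 -0.07 | 0.0153 0.0025 -0.0016 -0.09 | 0.02 0.0032 -0.002 -0.12 | 0.0252 0.0041 -0.0026 -0.15 | 0.0311 0.005 -0.0031 -0.19 | 
0.0063 0.001 -0.0006 -0.04 | 0.0131 0.0021 -0.0013 -0.08 | 0.0202 0.0033 -0.0021 -0.12 | 0.0276 0.0044 -0.0028 -0.17 | 0.0352 0.0057 -0.0036 -0.21 | 0.0429 0.0069 -0.0044 -0.26 | 0.0506 0.0081 -0.0051 -0.31 | 0.0582 0.0094 -0.0059 -0.35 | 0.0656 0.0106 -0.0067 -0.4 | 0.0728 0.0117 -0.0074 -0.44 | 0.0795 0.0128 -0.0081 -0.48 | 0.0859 0.0138 -0.0087 -0.52 | 
0.0058 0.0009 -0.0006 -0.04 | 0.0111 0.0018 -0.0011 -0.07 | 0.0157 0.0025 -0.0016 -0.1 | 0.0198 0.0032 -0.002 -0.12 | 0.0231 0.0037 -0.0023 -0.14 | 0.0258 0.0042 -0.0026 -0.16 | 0.0279 0.0045 -0.0028 -0.17 | 0.0294 0.0047 -0.003 -0.18 | 0.0303 0.0049 -0.0031 -0.18 | 0.0308 0.005 -0.0031 -0.19 | 0.031 0.005 -0.0031 -0.19 | 0.0311 0.005 -0.0031 -0.19 |
```

Call:
drive_effector(plan=[0.0001, 0, 0, 0, 0, 0, 0.0003, 0, 0, 0, 0, 0, 0.0008, 0.0001, -0.0001, 0, 0, 0, 0.0017, 0.0003, -0.0002, 0, 0, 0, 0.0032, 0.0005, -0.0003, 0, -0.02, 0, 0.0053, 0.0008, -0.0005, 0, -0.03, 0, 0.008, 0.0013, -0.0008, 0, -0.05, 0, 0.0113, 0.0018, -0.0011, 0, -0.07, 0, 0.0153, 0.0025, -0.0016, 0, -0.09, 0, 0.02, 0.0032, -0.002, 0, -0.12, 0, 0.0252, 0.0041, -0.0026, 0, -0.15, 0, 0.0311, 0.005, -0.0031, 0, -0.19, 0])

```text
time_s: 11.03
tcp_pos: [0.5108, 0.0268, 0.0357]
eef_rot: [-180.0, 0.2, -95.5]
contact_force: [0.8, -0.3, -2.8]
gripper_width: 0.0154
gripper_force: 58.0
```

Call:
drive_effector(plan=[0.0063, 0.001, -0.0006, 0, -0.04, 0, 0.0131, 0.0021, -0.0013, 0, -0.08, 0, 0.0202, 0.0033, -0.0021, 0, -0.12, 0, 0.0276, 0.0044, -0.0028, 0, -0.17, 0, 0.0352, 0.0057, -0.0036, 0, -0.21, 0, 0.0429, 0.0069, -0.0044, 0, -0.26, 0, 0.0506, 0.0081, -0.0051, 0, -0.31, 0, 0.0582, 0.0094, -0.0059, 0, -0.35, 0, 0.0656, 0.0106, -0.0067, 0, -0.4, 0, 0.0728, 0.0117, -0.0074, 0, -0.44, 0, 0.0795, 0.0128, -0.0081, 0, -0.48, 0, 0.0859, 0.0138, -0.0087, 0, -0.52, 0])

```text
time_s: 12.03
tcp_pos: [0.4887, -0.0576, 0.0442]
eef_rot: [-180.0, 0.7, -95.5]
contact_force: [-0.1, 0.5, -3.0]
gripper_width: 0.0156
gripper_force: 58.0
```

Call:
drive_effector(plan=[0.0058, 0.0009, -0.0006, 0, -0.04, 0, 0.0111, 0.0018, -0.0011, 0, -0.07, 0, 0.0157, 0.0025, -0.0016, 0, -0.1, 0, 0.0198, 0.0032, -0.002, 0, -0.12, 0, 0.0231, 0.0037, -0.0023, 0, -0.14, 0, 0.0258, 0.0042, -0.0026, 0, -0.16, 0, 0.0279, 0.0045, -0.0028, 0, -0.17, 0, 0.0294, 0.0047, -0.003, 0, -0.18, 0, 0.0303, 0.0049, -0.0031, 0, -0.18, 0, 0.0308, 0.005, -0.0031, 0, -0.19, 0, 0.031, 0.005, -0.0031, 0, -0.19, 0, 0.0311, 0.005, -0.0031, 0, -0.19, 0])

```text
time_s: 13.03
tcp_pos: [0.481, -0.0874, 0.0468]
eef_rot: [-180.0, 0.9, -95.5]
contact_force: [-0.0, 0.6, -2.5]
gripper_width: 0.0157
gripper_force: 58.0
```

```bash
python3 look.py b.png top scene
```

Run:
```python
import numpy as np
for c in range(5):
    for i in range(1,13):
        f=lambda t:84.4*((t/60)-np.sin(2*np.pi*t/60)/(2*np.pi))
        p=f(12*c+i)-f(12*c);q=np.radians(p);print(*np.round([-.0875*(1-np.cos(q)),.0875*np.sin(q),-.066*p/84.4],4),np.round(p,2),end=" | ")
    print()
```

```text
13.0333 [ 0.48096585 -0.08735414  0.04678403] [-179.99989754    0.89999083  -95.53534792] [-0.0294436   0.62033109 -2.4884033 ] 0.015676430726205826
top rim 30 [-0.502  0.539 -0.014]
scene tomato in pan frame 73 fit [ 0.0046 -0.0073  0.0146] R 0.043
scene rim 174 [0.126 0.09  0.021]
scene handle 124 [0.1285 0.0009 0.0407] slope [0.138 0.023] max [0.1694 0.0099 0.0486]
-0.0 0.0 -0.0 0.0 | -0.0 0.0 -0.0 0.02 | -0.0 0.0001 -0.0001 0.07 | -0.0 0.0002 -0.0001 0.16 | -0.0 0.0005 -0.0002 0.32 | -0.0 0.0008 -0.0004 0.54 | -0.0 0.0013 -0.0007 0.86 | -0.0 0.0019 -0.001 1.27 | -0.0 0.0027 -0.0014 1.79 | -0.0001 0.0037 -0.0019 2.43 | -0.0001 0.
[... 782 characters left out ...]
 0.0038 -0.002 2.5 | -0.0003 0.0075 -0.0038 4.9 | -0.0007 0.011 -0.0056 7.19 | -0.0012 0.0142 -0.0073 9.36 | -0.0017 0.0173 -0.0089 11.41 | -0.0024 0.0202 -0.0104 13.32 | -0.003 0.0228 -0.0118 15.09 | -0.0037 0.0252 -0.0131 16.72 | -0.0044 0.0273 -0.0142 18.2 | -0.005 0.0293 -0.0153 19.53 | -0.0057 0.031 -0.0162 20.72 | -0.0062 0.0324 -0.017 21.76 | 
-0.0 0.0014 -0.0007 0.9 | -0.0 0.0026 -0.0013 1.67 | -0.0001 0.0035 -0.0018 2.31 | -0.0001 0.0043 -0.0022 2.83 | -0.0001 0.005 -0.0025 3.25 | -0.0002 0.0054 -0.0028 3.56 | -0.0002 0.0058 -0.003 3.79 | -0.0002 0.006 -0.0031 3.94 | -0.0002 0.0062 -0.0032 4.04 | -0.0002 0.0062 -0.0032 4.08 | -0.0002 0.0063 -0.0032 4.1 | -0.0002 0.0063 -0.0032 4.1 |
```

View pics/b.png

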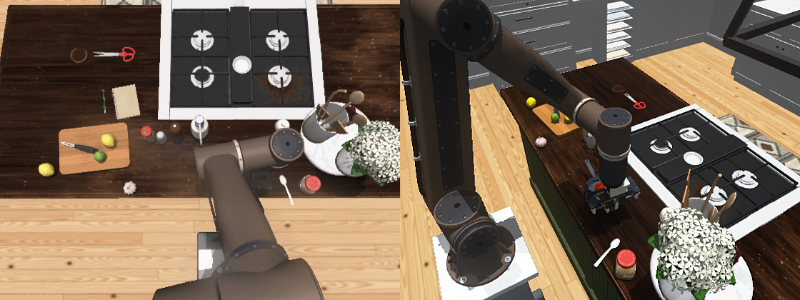

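The pan is out from under the spout, level (handle slope matches the start) with the tomato near the middle. Next I tabulate the turn about the pan's axis, with the rise and a small shift toward the hob.

Create tab.py:
```python
import numpy as np
from scipy.spatial.transform import Rotation as R
mj=lambda t:(lambda k:10*k**3-15*k**4+6*k**5)(np.clip(t,0,1))
R0=R.from_euler("xyz",[-180,.9,-95.535],degrees=True);p0=np.array([.481,-.0874,.0468])
u=np.array([np.cos(np.radians(84.6)),np.sin(np.radians(84.6)),0]);c0=p0+.0875*u
def pose(k):
    t=k/60;a=84.7*(t-np.sin(2*np.pi*t)/(2*np.pi)) if k<60 else 84.7
    W=R.from_rotvec([0,0,-a],degrees=True)
    c=c0+np.array([.04,-.02,0])*mj((k-36)/36)+np.array([0,0,.081])*mj((k-24)/48)
    return c+W.apply(p0-c0),W*R0
for c in range(6):
    pa,Ra=pose(12*c);out=[]
    for i in range(1,13):
        p,Q=pose(12*c+i);d=Ra.inv().apply(p-pa);w=(Ra.inv()*Q).as_rotvec(degrees=True)
        out.append("["+",".join("%g"%x for x in list(np.round(d,4))+list(np.round(w,2)))+"]")
    print(",".join(out).replace("-0,","0,"));print()
print(pose(72)[0],pose(72)[1].as_euler("xyz",degrees=True))
```

```bash
python3 tab.py
```

```text
[0,0,0,0,0,0],[0,0,0,0,0,0.02],[0,0.0001,0,0,0,0.07],[0,0.0002,0,0,0,0.16],[0,0.0005,0,0,0,0.32],[0,0.0008,0,0.01,0,0.55],[0,0.0013,0,0.01,0,0.86],[0,0.0019,0,0.02,0,1.28],[0,0.0027,0,0.03,0,1.8],[-0.0001,0.0037,0,0.04,0,2.44],[-0.0001,0.0049,0,0.05,0,3.21],[-0.0002,0.0063,0,0.06,0,4.12]

[0,0.0016,0,0.02,0,1.05],[-0.0001,0.0034,0,0.04,0,2.24],[-0.0002,0.0055,0,0.06,0,3.57],[-0.0003,0.0077,0,0.08,0,5.06],[-0.0006,0.0102,0,0.11,0,6.69],[-0.0009,0.0129,0,0.13,0,8.47],[-0.0014,0.0158,0,0.16,0,10.39],[-0.002,0.0189,0,0.2,0,12.44],[-0.0028,0.0221,0,0.23,0,14.62],[-0.0037,0.0255,0.0001,0.27,0,16.92],[-0.0049,0.029,0.0001,0.3,0,19.33],[-0.0062,0.0326,0.0001,0.34,0,21.83]

[-0.0001,0.004,0,0.04,0,2.59],[-0.0004,0.008,0,0.08,0,5.26],[-0.0008,0.0122,-0.0002,0.13,0,7.99],[-0.0015,0.0164,-0.0004,0.17,0,10.77],[-0.0024,0.0205,-0.0007,0.21,0,13.57],[-0.0035,0.0247,-0.0012,0.26,0,16.39],[-0.0048,0.0288,-0.0019,0.3,0,19.21],[-0.0063,0.0328,-0.0028,0.35,0,22.02],[-0.008,0.0367,-0.0038,0.39,0,24.79],[-0.0099,0.0405,-0.0051,0.43,0,27.52],[-0.0119,0.044,-0.0065,0.47,0,30.19],[-0.014,0.0474,-0.0082,0.51,
[... 657 characters left out ...]
011,-0.018,0.06,0,3.57],[-0.0137,-0.002,-0.0207,0.06,0,3.8],[-0.0157,-0.0029,-0.0233,0.06,0,3.96],[-0.0177,-0.0039,-0.0256,0.06,0,4.05],[-0.0196,-0.0049,-0.0279,0.06,0,4.1],[-0.0214,-0.0059,-0.0299,0.06,0,4.12],[-0.0231,-0.0069,-0.0318,0.06,0,4.12]

[-0.0016,-0.0008,-0.0017,0,0,0],[-0.0031,-0.0015,-0.0031,0,0,0],[-0.0043,-0.0021,-0.0044,0,0,0],[-0.0054,-0.0026,-0.0054,0,0,0],[-0.0064,-0.0031,-0.0063,0,0,0],[-0.0071,-0.0035,-0.007,0,0,0],[-0.0077,-0.0037,-0.0075,0,0,0],[-0.0081,-0.0039,-0.0078,0,0,0],[-0.0083,-0.0041,-0.0081,0,0,0],[-0.0085,-0.0041,-0.0082,0,0,0],[-0.0085,-0.0042,-0.0082,0,0,0],[-0.0085,-0.0042,-0.0083,0,0,0]

[ 0.44173461 -0.02013561  0.1278    ] [-180.       0.9    179.765]
```

Call:
drive_effector(plan=[0, 0, 0, 0, 0, 0, 0, 0, 0, 0, 0, 0.02, 0, 0.0001, 0, 0, 0, 0.07, 0, 0.0002, 0, 0, 0, 0.16, 0, 0.0005, 0, 0, 0, 0.32, 0, 0.0008, 0, 0.01, 0, 0.55, 0, 0.0013, 0, 0.01, 0, 0.86, 0, 0.0019, 0, 0.02, 0, 1.28, 0, 0.0027, 0, 0.03, 0, 1.8, -0.0001, 0.0037, 0, 0.04, 0, 2.44, -0.0001, 0.0049, 0, 0.05, 0, 3.21, -0.0002, 0.0063, 0, 0.06, 0, 4.12])

```text
time_s: 14.13
tcp_pos: [0.4745, -0.0866, 0.0468]
eef_rot: [180.0, 0.9, -99.7]
contact_force: [-0.9, -0.2, -3.1]
gripper_width: 0.0153
gripper_force: 58.0
```

Call:
drive_effector(plan=[0, 0.0016, 0, 0.02, 0, 1.05, -0.0001, 0.0034, 0, 0.04, 0, 2.24, -0.0002, 0.0055, 0, 0.06, 0, 3.57, -0.0003, 0.0077, 0, 0.08, 0, 5.06, -0.0006, 0.0102, 0, 0.11, 0, 6.69, -0.0009, 0.0129, 0, 0.13, 0, 8.47, -0.0014, 0.0158, 0, 0.16, 0, 10.39, -0.002, 0.0189, 0, 0.2, 0, 12.44, -0.0028, 0.0221, 0, 0.23, 0, 14.62, -0.0037, 0.0255, 0.0001, 0.27, 0, 16.92, -0.0049, 0.029, 0.0001, 0.3, 0, 19.33, -0.0062, 0.0326, 0.0001, 0.34, 0, 21.83])

```text
time_s: 15.13
tcp_pos: [0.4432, -0.075, 0.0468]
eef_rot: [180.0, 0.9, -121.7]
contact_force: [0.9, 0.3, -2.6]
gripper_width: 0.0154
gripper_force: 58.0
```

Call:
drive_effector(plan=[-0.0001, 0.004, 0, 0.04, 0, 2.59, -0.0004, 0.008, 0, 0.08, 0, 5.26, -0.0008, 0.0122, -0.0002, 0.13, 0, 7.99, -0.0015, 0.0164, -0.0004, 0.17, 0, 10.77, -0.0024, 0.0205, -0.0007, 0.21, 0, 13.57, -0.0035, 0.0247, -0.0012, 0.26, 0, 16.39, -0.0048, 0.0288, -0.0019, 0.3, 0, 19.21, -0.0063, 0.0328, -0.0028, 0.35, 0, 22.02, -0.008, 0.0367, -0.0038, 0.39, 0, 24.79, -0.0099, 0.0405, -0.0051, 0.43, 0, 27.52, -0.0119, 0.044, -0.0065, 0.47, 0, 30.19, -0.014, 0.0474, -0.0082, 0.51, 0, 32.78])

```text
time_s: 16.13
tcp_pos: [0.4099, -0.0383, 0.0553]
eef_rot: [180.0, 0.9, -154.5]
contact_force: [-0.6, 0.8, -3.6]
gripper_width: 0.0151
gripper_force: 58.0
```

Call:
drive_effector(plan=[-0.0001, 0.0038, -0.0019, 0.04, 0, 2.51, -0.0004, 0.0074, -0.0039, 0.08, 0, 4.92, -0.0009, 0.0108, -0.0062, 0.11, 0, 7.22, -0.0016, 0.0139, -0.0086, 0.15, 0, 9.4, -0.0025, 0.0166, -0.0112, 0.18, 0, 11.45, -0.0035, 0.019, -0.0139, 0.21, 0, 13.37, -0.0047, 0.021, -0.0167, 0.24, 0, 15.14, -0.0061, 0.0226, -0.0196, 0.26, 0, 16.77, -0.0075, 0.0238, -0.0226, 0.29, 0, 18.26, -0.0091, 0.0246, -0.0257, 0.31, 0, 19.6, -0.0107, 0.025, -0.0288, 0.33, 0, 20.79, -0.0124, 0.0251, -0.0319, 0.34, 0, 21.83])

```text
time_s: 17.13
tcp_pos: [0.41, -0.0106, 0.0875]
eef_rot: [180.0, 0.9, -176.2]
contact_force: [-0.4, 0.1, -3.0]
gripper_width: 0.0154
gripper_force: 58.0
```

Call:
drive_effector(plan=[-0.0017, 0.0004, -0.0031, 0.01, 0, 0.91, -0.0035, 0.0006, -0.0062, 0.03, 0, 1.68, -0.0055, 0.0004, -0.0093, 0.04, 0, 2.32, -0.0075, 0.0001, -0.0123, 0.04, 0, 2.84, -0.0096, -0.0004, -0.0152, 0.05, 0, 3.26, -0.0116, -0.0011, -0.018, 0.06, 0, 3.57, -0.0137, -0.002, -0.0207, 0.06, 0, 3.8, -0.0157, -0.0029, -0.0233, 0.06, 0, 3.96, -0.0177, -0.0039, -0.0256, 0.06, 0, 4.05, -0.0196, -0.0049, -0.0279, 0.06, 0, 4.1, -0.0214, -0.0059, -0.0299, 0.06, 0, 4.12, -0.0231, -0.0069, -0.0318, 0.06, 0, 4.12])

```text
time_s: 18.13
tcp_pos: [0.4334, -0.0162, 0.1196]
eef_rot: [180.0, 0.9, 179.8]
contact_force: [0.8, 0.5, -3.3]
gripper_width: 0.0156
gripper_force: 58.0
```

Call:
drive_effector(plan=[-0.0016, -0.0008, -0.0017, 0, 0, 0, -0.0031, -0.0015, -0.0031, 0, 0, 0, -0.0043, -0.0021, -0.0044, 0, 0, 0, -0.0054, -0.0026, -0.0054, 0, 0, 0, -0.0064, -0.0031, -0.0063, 0, 0, 0, -0.0071, -0.0035, -0.007, 0, 0, 0, -0.0077, -0.0037, -0.0075, 0, 0, 0, -0.0081, -0.0039, -0.0078, 0, 0, 0, -0.0083, -0.0041, -0.0081, 0, 0, 0, -0.0085, -0.0041, -0.0082, 0, 0, 0, -0.0085, -0.0042, -0.0082, 0, 0, 0, -0.0085, -0.0042, -0.0083, 0, 0, 0])

```text
time_s: 19.13
tcp_pos: [0.4416, -0.0203, 0.1279]
eef_rot: [180.0, 0.9, 179.8]
contact_force: [-0.5, -0.0, -3.5]
gripper_width: 0.0157
gripper_force: 58.0
```

```bash
python3 look.py c.png wrist top scene
```

Run:
```python
from plant import r, optics, workorder
import cv2
a=[cv2.resize(optics.capture(n)["frame"][y:y+h,x:x+w,::-1],(400,300)) for n,y,h,x,w in (("top",120,150,220,200),("scene",140,180,230,240))]
cv2.imwrite("pics/d.png",cv2.hconcat(a))
```

```text
19.1333 [ 0.44155118 -0.02026676  0.12785803] [179.98747687   0.88288585 179.76678151] [-0.54391124 -0.02887069 -3.48763113] 0.01568722499695069
wrist rim 494 [ 0.306 -0.015  0.054]
top tomato in pan frame 57 fit [0.004  0.0005 0.037 ] R 0.0202
top rim 269 [0.028 0.037 0.029]
top handle 167 [ 0.1287 -0.0025  0.0412] slope [0.134 0.024] max [0.166  0.0079 0.0507]
scene tomato in pan frame 174 fit [ 0.0009 -0.001   0.0343] R 0.0236
scene rim 351 [ 0.022 -0.024  0.03 ]
scene handle 141 [ 0.1286 -0.0024  0.0405] slope [0.147 0.022] max [0.166  0.0102 0.0489]
```

View pics/d.png

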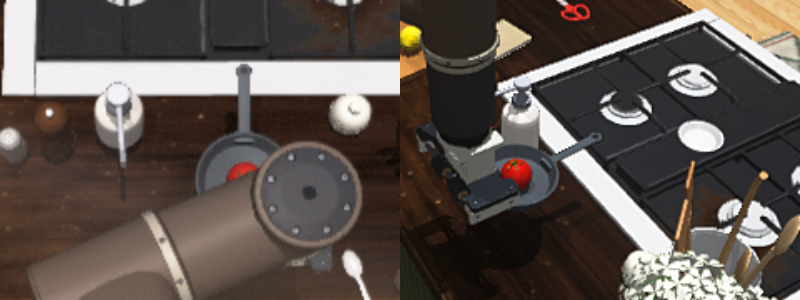

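The picture shows the handle pointing straight at the hob, with its end at top (244,72). The tomato is in the middle of the pan, and the dispenser, mill, shaker and timer are untouched. I'll let it settle and hand in.

Call:
drive_effector(plan=[0, 0, 0, 0, 0, 0, 0, 0, 0, 0, 0, 0, 0, 0, 0, 0, 0, 0, 0, 0, 0, 0, 0, 0, 0, 0, 0, 0, 0, 0, 0, 0, 0, 0, 0, 0])

```text
time_s: 19.88
tcp_pos: [0.4416, -0.0203, 0.1279]
eef_rot: [180.0, 0.9, 179.8]
contact_force: [-0.0, -0.6, -3.0]
gripper_width: 0.0154
gripper_force: 58.0
```

```bash
python3 -c "
from plant import r, optics, workorder
print(workorder.close_job())"
```

```text
the job is handed in; nothing more can be done
None
```

I pressed the oil pump to its stop and let it back up, then lifted the pan out by its lug and turned it so the handle points at the hob; the job was handed in at 19.9 s with the pan held level about 12 cm up and the tomato in its middle (no verdict was returned).

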